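# Clear the pH bench: sort vials, bottles and stopper into their holders

### The arm

A 7-joint arm with a two-finger parallel gripper is mounted at the origin on a cart in front of the work surface, level with it; the furniture and walls round the work are solid. World frame = base frame: x ahead of the robot, y to its left, z up, the work surface at z = 0. Lengths are in m, angles in rad, forces in N, time in s.
With the tool pointing down it reaches from about 0.425 to 0.925 m from the base axis. Payload 6.8 kg.
Tool frame: the origin (TCP) lies midway between the tips of the shut fingers; the grasp point (between the pads) lies 19 mm behind it; z points along the fingers, y is the line along which they close (so a half turn about z gives the same grasp; the last joint's range is limited). The gripper opens to 85 mm and grips with 20 to 120 N. Pads are 22 mm wide; open, the fingers measure 114 mm over their backs; the gripper's body (76 mm by 85 mm) begins 54 mm behind the grasp point. The pads swing forward as they close: fully open they stand 13 mm farther back than shut.
Start: joints at [-1.31, 0.477, 0.022, 1.555, -0.011, 1.109, -0.083], TCP at [0.243, 0.63, 0.231] pointing down, gripper open.
Joint ranges: [-2.96, 2.96], [-0.34, 2.1], [-1.41, 1.46], [0.24, 2.44], [-1.37, 4.51], [0.17, 1.92], [-2.96, 2.96]. Speed limits (rad/s): [2.39, 2.39, 3.14, 3.14, 3.14, 3.14, 3.14].

### API

Orientations are given as a rotation vector (axis times angle).
In Python, from bench import status, vision, r gives the robot as it stands. The module is installed in compiled form; this text tells all that it offers.
- The arm moves only by the shell command python3 -m handwheel 'ROWS' [OPENING] [FORCE]. ROWS is JSON, a list of rows, each an object with "dp": the shift along the tool's x, y, z in m, a list of three; "delta_rot": the turn, a rotation vector about the tool's x, y, z in rad, a list of three. In form: [{"dp": [x, y, z], "delta_rot": [rx, ry, rz]}, ...]. A call has 1 to 12 rows; each row is the pose to reach, as a shift and turn from the pose commanded when the call began, along the tool's axes at that moment; what a row does not reach only later rows make up. A row lasts 1/8 s, in which the tool goes at most 62.5 mm and 10.7 degrees, less where a joint would pass 70% of its speed; a pose out of reach is approached as far as the arm can. A call with a gripper value outside its range is refused whole. OPENING is the opening, from 0 (shut) to 1 (fully open), set as the call begins (- or left out, the last holds). The fingers move at their own pace and stop on an object; FORCE is the grip in N (left out, the last holds). Time passes only in rows, so rows that repeat a pose let the fingers close. It gives the time, the measured TCP pose, the force, the opening and the grip force at its end, in the units of the state.
- status.get_obs(): the state, without advancing time (a new reading comes with each control period).
- vision.grab_frame(name): name is "scene" or "top" or "wrist"; returns a dict with "img" (384x512x3 uint8, blue, green, red), "fovy" (degrees; the focal length in pixels is half the picture's height over the tangent of half this angle, whatever the lens; pixels are square), "cx", "cy" (the principal point, pixels), "distortion" ([k1, k2, p1, p2, k3] as OpenCV has them; the pictures are not rectified), "world_from_camera" (4x4, takes a point from camera to world coordinates). Camera axes: x right, y up, looking along -z (the intrinsics and any distortion apply to the point x, -y, -z); pixel columns grow to the right and rows downward; lengths in m; the calibration is good to about 2 mm. A picture is of the moment at which its call begins. There is no depth.
- r.hand_in(): hands the job in; it is judged then, once.
The state is a dict: "clock": time; "joints": joint angles; "qvel": joint speeds; "tau": joint torques, N m; "tcp_pos": TCP position; "orientation": TCP orientation; "contact_force": force on the tool from outside, world axes, zero at the start; "moment": the same for the moment, N m; "grip_width": finger opening in m; "gripper_force": force on a finger pad.
Only numpy, scipy, OpenCV 4.12 (cv2) and the standard library are available. Lean on these libraries where they do the work, as an engineer would, in place of code of your own. Each camera call takes 0.05 s, during which the arm holds its last target. There are 200 camera calls.

### The job

Sort the loose things standing along the front of the worktop into the white holders behind them: the two loose vials into the two empty holes of the vial rack, one in each; the small amber bottle into the narrow hole of the bottle rack and the larger buffer bottle into its wide hole; the rubber stopper into the round dish. Set everything down upright, without tipping or dropping it, and leave the vial already stored in the rack and the glass beaker where they are.

Things in the scene. Friction and masses are not known exactly. Their poses are not given: they have to be found in the camera images.
- vial_a: screw-cap glass sample vial with a black cap, 25 mm diameter, 52 mm high (cap from 40 mm up, 23 mm diameter), 22 g; standing loose on the worktop; origin at the centre of its underside, z up. The same as vial_b; either may go in either empty hole.
- vial_b: screw-cap glass sample vial with a black cap, 25 mm diameter, 52 mm high (cap from 40 mm up, 23 mm diameter), 22 g; standing loose on the worktop; origin at the centre of its underside, z up. The same as vial_a; either may go in either empty hole.
- amber_bottle: the smaller of the two loose bottles, amber glass with a black cap: body 42 mm diameter and straight up to 58 mm, shoulder, cap 27 mm diameter from 67 to 85 mm (the top); 110 g; origin at the centre of its underside, z up.
- buffer_bottle: the larger of the two loose bottles, white with a red cap (bottles in the tray at the back left are not meant): body 52 mm diameter and straight up to 70 mm, shoulder, cap 34 mm diameter from 80 to 98 mm (the top); about 150 g; origin at the centre of its underside, z up.
- stopper: grey-brown rubber stopper standing on its smaller end: 35 mm diameter at the top, 27 mm high, 25 g; grips as 35 mm wide; origin at the centre of its underside, z up.
- vial_rack: white two-tier vial rack, fixed: 56 (its x) by 152 mm (its y), top plate 5 mm thick, its top 20 mm above the worktop, with three round 42 mm holes centred at y = -48, 0, +48 mm (x = 0); vials pass through and stand on the base plate, 5 mm above the worktop. The middle hole holds stored_vial; the outer two are empty. Origin: centre of its underside; yaw within 0.2 rad.
- bottle_rack: white two-tier bottle rack, fixed: 84 (its x) by 148 mm (its y), top plate 5 mm thick, its top 28 mm above the worktop, with two round holes: the narrow one, 58 mm, centred at y = -38 mm, the wide one, 70 mm, at y = +32 mm (x = 0); bottles pass through and stand on the base plate, 5 mm above the worktop. Origin: centre of its underside; yaw within 0.2 rad.
- stopper_dish: round white ceramic dish for stoppers, fixed to the worktop: 94 mm across the rim, 12 mm high, wall 3 mm, flat inside bottom about 74 mm across and 4 mm above the worktop; origin at the centre of its underside.
- stored_vial: a vial like the two loose ones, already stored in the rack's middle hole (stands loose in it, its top 57 mm above the worktop); it stays there. Origin at the centre of its underside.
- beaker: a bystander: empty clear glass beaker, 46 mm across the rim, 56 mm high, standing loose behind the holders; not to be disturbed. Origin at the centre of its underside.
Mind the look-alikes: they are no part of the job. Leave any blue, purple or red look-alike of the stopper alone.

How it is judged:
By the outcome, as a careful person would: the job done as asked, in the order asked, and still so for the second after the job is handed in, with the robot touching nothing.
It also fails if it takes over 104 s, if anything falls off the work surface, if the arm or the gripper's body presses on something with over 40 N, if the wrist force passes 120 N, or if a joint passes its speed limit or range.

## Working session

There is one attempt and no reset: what is moved stays moved. The work goes in short steps, Python scripts to look and compute and a shell command to move; the robot and the scene stay as the last step left them, time stands still between calls to the robot, and variables do not carry over. Pictures are saved under pics/ and viewed, at most 14 in all, crops included, and the job is handed in when it is done.

```bash
mkdir -p pics; cat > h.py <<'E'
import numpy as np, cv2
from bench import status, vision, r
def grab(n,f=None):
    d=vision.grab_frame(n)
    if f: cv2.imwrite('pics/'+f,d['img'])
    return d
def K(d):
    f=192/np.tan(np.radians(d['fovy'])/2)
    return np.array([[f,0,d['cx']],[0,f,d['cy']],[0,0,1.]])
def ray(d,uv):
    p=cv2.undistortPoints(np.array([[uv]],float),K(d),np.array(d['distortion'],float))[0,0]
    T=np.array(d['world_from_camera']); v=T[:3,:3]@np.array([p[0],-p[1],-1.])
    return T[:3,3],v/np.linalg.norm(v)
def onz(d,uv,z):
    o,v=ray(d,uv); return o+v*(z-o[2])/v[2]
def proj(d,P):
    T=np.linalg.inv(np.array(d['world_from_camera'])); q=T[:3,:3]@np.array(P,float)+T[:3,3]
    q=np.array([q[0],-q[1],-q[2]])
    return cv2.projectPoints(q[None,None],np.zeros(3),np.zeros(3),K(d),np.array(d['distortion'],float))[0].ravel()
def tri(a,b):
    (o1,v1),(o2,v2)=a,b
    t=np.linalg.lstsq(np.c_[v1,-v2],o2-o1,rcond=None)[0]
    p,q=o1+v1*t[0],o2+v2*t[1]; return (p+q)/2,np.linalg.norm(p-q)
E
python3 - <<'E'
from h import *
np.set_printoptions(precision=3,suppress=True)
for n in ('scene','top','wrist'):
    d=grab(n,n+'0.png'); print(n,d['fovy'],d['cx'],d['cy'],d['distortion']);print(np.array(d['world_from_camera']))
o=status.get_obs();print(o)
E
```

```text
scene 46.175800311538595 258.9336601526885 189.61779853747169 [0.002 0.    0.    0.    0.   ]
[[ 0.84   0.365 -0.401  0.098]
 [-0.542  0.551 -0.634 -0.653]
 [-0.01   0.75   0.661  0.731]
 [ 0.     0.     0.     1.   ]]
top 47.81360803146073 244.42216079530124 190.5602452636791 [-0.066  0.     0.     0.     0.   ]
[[-0.011  0.989 -0.15   0.314]
 [-1.    -0.012 -0.005 -0.011]
 [-0.006  0.15   0.989  1.314]
 [ 0.     0.     0.     1.   ]]
wrist 65.35811677525352 254.4334268524267 188.94444503446013 [-0.078  0.     0.     0.     0.   ]
[[ 0.36  -0.885 -0.294  0.169]
 [ 0.933  0.341  0.116  0.658]
 [-0.002 -0.316  0.949  0.374]
 [ 0.     0.     0.     1.   ]]
{'clock': 0.15, 'joints': array([-1.31 ,  0.478,  0.022,  1.556, -0.011,  1.109, -0.083]), 'qvel': array([-0.001, -0.001, -0.   , -0.005, -0.001, -0.   , -0.002]), 'tau': array([  0.002, -59.692,   1.61 , -28.149,   0.013,   0.006,  -0.   ]), 'tcp_pos': array([0.243, 0.629, 0.231]), 'orientation': array([-0.576, -3.088,  0.002]), 'contact_force': array([ 0.051, -0.047,  0.105]), 'moment': array([-0.031, -0.021,  0.021]), 'gripper_force': 0.0, 'grip_width': 0.08557036960992136}
```

View pics/scene0.png

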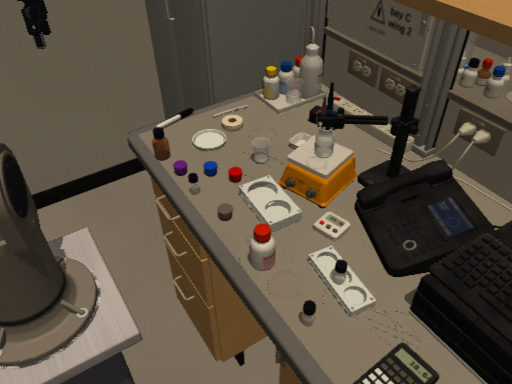

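View pics/top0.png

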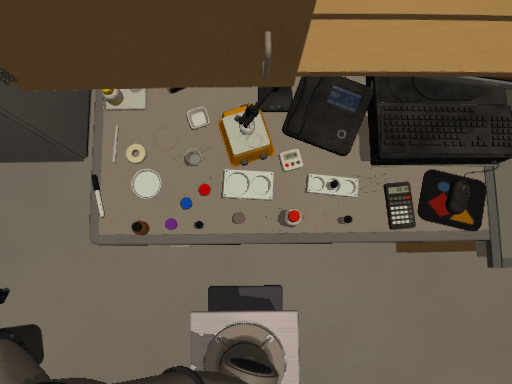

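The scene picture shows the loose row: amber bottle (160,143), vial (194,183), grey stopper (225,212), buffer bottle (262,247) and vial (309,313). The holders are the dish (209,140), bottle rack (270,203) and vial rack (341,278), with the beaker at (261,150). There are four stopper candidates: purple (180,168), blue (210,168), red (235,174) and grey-brown (225,212). Only the last fits the colour. I'll enlarge both views.

```bash
python3 - <<'E'
import cv2
a=cv2.imread('pics/top0.png')[130:245,110:375]; cv2.imwrite('pics/topc.png',cv2.resize(a,None,fx=3,fy=3,interpolation=cv2.INTER_CUBIC))
a=cv2.imread('pics/scene0.png')[120:330,140:390]; cv2.imwrite('pics/scenec.png',cv2.resize(a,None,fx=2.8,fy=2.8,interpolation=cv2.INTER_CUBIC))
E
```

```text
(no output)
```

View pics/topc.png

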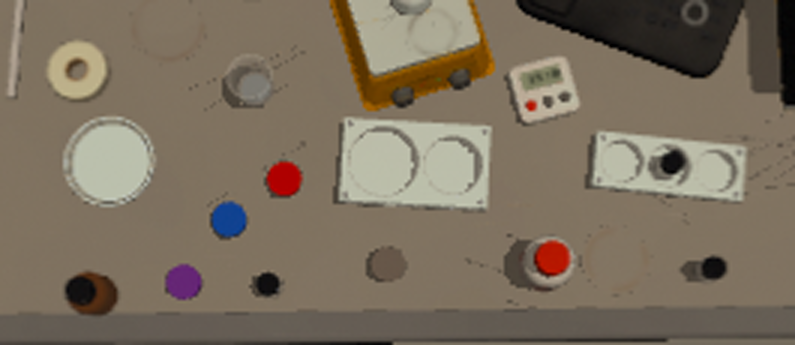

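View pics/scenec.png

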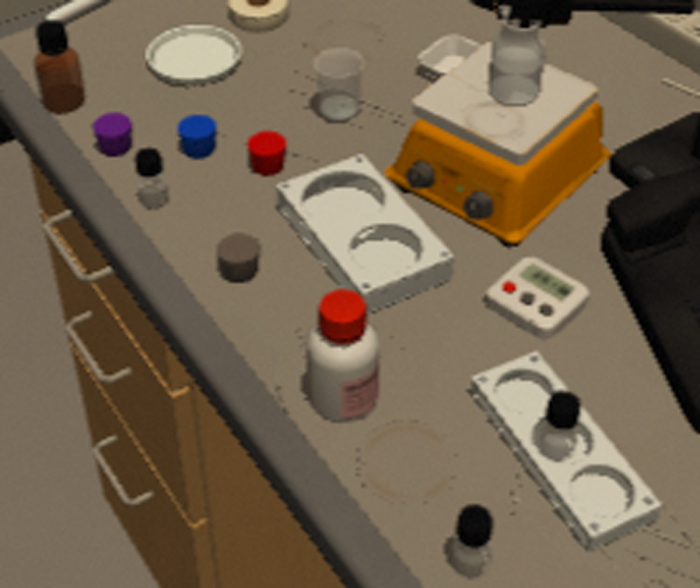

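Both crops agree. Only the blob at scene (225,212) / top (239,218) is grey-brown, so it is the stopper. Purple, blue and red are the look-alikes. The bottle rack's wide hole is on the left (+y) and its narrow hole on the right. In the vial rack the middle hole is occupied. Next I'll measure.

```bash
python3 - <<'E'
from h import *
np.set_printoptions(precision=3,suppress=True)
t,s=grab('top'),grab('scene')
def blob(d,m,seed,w):
    u,v=seed; M=np.zeros(m.shape,np.uint8); M[v-w:v+w+1,u-w:u+w+1]=m[v-w:v+w+1,u-w:u+w+1]
    n,l,st,c=cv2.connectedComponentsWithStats(M); k=1+np.argmax(st[1:,4]); return c[k],st[k],l==k
def masks(d):
    h=cv2.cvtColor(d['img'],cv2.COLOR_BGR2HSV); g=d['img'].max(2)
    return dict(black=(g<45).astype('u1'),red=((h[...,1]>170)&((h[...,0]<8)|(h[...,0]>172))&(g>90)).astype('u1'),
      white=((d['img'].min(2)>135)&(h[...,1]<60)).astype('u1'),grey=(g<105).astype('u1'))
mt,ms=masks(t),masks(s)
for n,c,a,b,w in [('vialL','black',(199,225),(193,177),7),('vialR','black',(348,219),(309,307),8),('amber','black',(136,227),(158,132),7),
  ('buffer','red',(294,216),(262,231),12),('stored','black',(334,184),(341,266),8),('stopper','grey',(239,218),(225,212),10),('dish','white',(147,184),(209,140),22)]:
    (p,st,_),(q,st2,_)=blob(t,mt[c],a,w),blob(s,ms[c],b,w)
    P,e=tri(ray(t,p),ray(s,q)); print(n,p,st[2:],q,st2[2:],'->',P,'gap',round(e*1000,1),'r',round(np.hypot(*P[:2]),3))
for n,seed,w,z,seed2,w2 in [('brack',(248,185),30,.028,(270,203),34),('vrack',(333,185),30,.02,(341,279),36)]:
    _,_,m=blob(t,mt['white'],seed,w)
    cs=max(cv2.findContours(m.astype('u1'),0,1)[0],key=cv2.contourArea)
    w3=np.array([onz(t,x[0],z)[:2] for x in cs])
    (c,sz,an)=cv2.minAreaRect((w3*1000).astype(np.float32)); print(n,c,sz,an)
E
```

```text
vialL [198.767 224.256] [ 8  8 43] [192.737 177.763] [ 9 10 76] -> [0.407 0.13  0.042] gap 1.2 r 0.428
vialR [347.319 219.043] [ 8  7 47] [308.903 307.738] [ 13  15 145] -> [ 0.418 -0.308  0.041] gap 0.0 r 0.519
amber [136.608 226.527] [10 10 74] [158.183 133.257] [ 11  12 109] -> [0.4   0.306 0.073] gap 1.8 r 0.504
buffer [293.788 215.5  ] [ 12  12 104] [262.34  231.546] [ 17  18 238] -> [ 0.426 -0.145  0.089] gap 0.3 r 0.45
stored [333.725 183.65 ] [ 7  8 40] [340.691 266.244] [ 12  13 123] -> [ 0.523 -0.271  0.047] gap 0.3 r 0.589
stopper [237.952 217.865] [ 14  12 126] [224.753 212.081] [ 16  17 235] -> [0.428 0.016 0.01 ] gap 1.1 r 0.428
dish [146.564 184.052] [ 29  27 555] [208.722 139.782] [ 31  16 381] -> [0.535 0.296 0.006] gap 1.3 r 0.612
brack (529.1136474609375, -16.193450927734375) (147.140869140625, 83.30876922607422) 86.05427551269531
vrack (524.4785766601562, -273.20916748046875) (150.7010498046875, 55.84976577758789) 83.24913787841797
```

Every measurement fits its expected height and size:

| Thing | Measured | Expected |
|---|---|---|
| Vial caps, z | 42 mm | 46 mm |
| Amber cap, z | 73 mm | 76 mm |
| Buffer cap, z | 89 mm | 89 mm |
| Bottle rack outline | 147 × 83 mm | 148 × 84 mm |
| Vial rack outline | 151 × 56 mm | 152 × 56 mm |

Next I'll triangulate the rack and dish tops and work out the first move.

```bash
cat >> h.py <<'E'
from scipy.spatial.transform import Rotation as R
def go(p,psi=0.):
    o=status.get_obs(); A=R.from_rotvec(o['orientation'])
    c,s=np.cos(psi),np.sin(psi)
    B=R.from_matrix(np.array([[-s,c,0],[c,s,0],[0,0,-1.]]))
    print('clock',round(o['clock'],2),'at',np.round(o['tcp_pos'],4),'dp',np.round(A.inv().apply(np.array(p)-o['tcp_pos']),4),'rot',np.round((A.inv()*B).as_rotvec(),3))
E
python3 - <<'E'
from h import *
np.set_printoptions(precision=3,suppress=True)
t,s=grab('top'),grab('scene')
def hull(d,seed,w):
    h=cv2.cvtColor(d['img'],cv2.COLOR_BGR2HSV); m=((d['img'].min(2)>120)&(h[...,1]<60)).astype('u1')
    u,v=seed; M=np.zeros_like(m); M[v-w:v+w,u-w:u+w]=m[v-w:v+w,u-w:u+w]
    return cv2.convexHull(max(cv2.findContours(M,0,1)[0],key=cv2.contourArea))[:,0].astype(float)
# far-left / far-right / near corners: corresponding extremes in each view, seeded by the expected top corners
for n,c,yaw,sx,sy,z,a,b in [('brack',(.5291,-.0162),-.069,.042,.074,.028,(248,185),(270,203)),('vrack',(.5245,-.2732),-.118,.028,.076,.02,(333,185),(341,279))]:
    ht,hs=hull(t,a,30),hull(s,b,36); C,S=np.cos(yaw),np.sin(yaw)
    for x,y in ((sx,sy),(sx,-sy),(-sx,sy)):
        P=[c[0]+C*x-S*y,c[1]+S*x+C*y,z]
        k=[h[np.argmin(np.linalg.norm(h-proj(d,P),axis=1))] for h,d in ((ht,t),(hs,s))]
        Q,e=tri(ray(t,k[0]),ray(s,k[1])); print(n,k,Q,round(e*1000,1))
go([.407,.130,.12])
E
```

```text
brack [array([225., 169.]), array([269., 175.])] [0.575 0.053 0.028] 1.2
brack [array([273., 172.]), array([301., 211.])] [ 0.564 -0.092  0.028] 1.1
brack [array([223., 196.]), array([239., 186.])] [0.493 0.059 0.027] 0.8
vrack [array([309., 174.]), array([331., 245.])] [ 0.559 -0.202  0.021] 0.8
vrack [array([358., 179.]), array([375., 299.])] [ 0.541 -0.351  0.022] 0.2
vrack [array([308., 191.]), array([309., 254.])] [ 0.506 -0.197  0.022] 0.6
clock 0.35 at [0.243 0.629 0.231] dp [-0.333 -0.407  0.111] rot [-0.     0.     1.202]
```

The rack tops measure 28 and 21–22 mm, which agrees. I'm moving above the left vial.

```bash
python3 -m handwheel '[{"dp":[-0.333,-0.407,0.09],"delta_rot":[0,0,1.202]},{"dp":[-0.333,-0.407,0.09],"delta_rot":[0,0,1.202]},{"dp":[-0.333,-0.407,0.09],"delta_rot":[0,0,1.202]},{"dp":[-0.333,-0.407,0.09],"delta_rot":[0,0,1.202]},{"dp":[-0.333,-0.407,0.09],"delta_rot":[0,0,1.202]},{"dp":[-0.333,-0.407,0.09],"delta_rot":[0,0,1.202]},{"dp":[-0.333,-0.407,0.09],"delta_rot":[0,0,1.202]},{"dp":[-0.333,-0.407,0.09],"delta_rot":[0,0,1.202]},{"dp":[-0.333,-0.407,0.111],"delta_rot":[0,0,1.202]},{"dp":[-0.333,-0.407,0.111],"delta_rot":[0,0,1.202]},{"dp":[-0.333,-0.407,0.111],"delta_rot":[0,0,1.202]},{"dp":[-0.333,-0.407,0.111],"delta_rot":[0,0,1.202]}]' 0.65 30
python3 - <<'E'
from h import *
go([.407,.130,.027])
d=grab('wrist','w1.png'); print(proj(d,[.407,.13,.052]),proj(d,[.407,.13,.0]))
E
```

```text
clock: 1.85
tcp_pos: [0.4075, 0.1315, 0.1209]
orientation: [-2.219, -2.224, -0.002]
contact_force: [0.1, 0.4, 0.7]
grip_width: 0.0553
gripper_force: 0.0
clock 1.85 at [0.4075 0.1315 0.1209] dp [-0.0016 -0.0006  0.0939] rot [ 0.001 -0.001  0.002]
[252.28213334 203.55111716] [252.60062086 183.22635588]
```

View pics/w1.png

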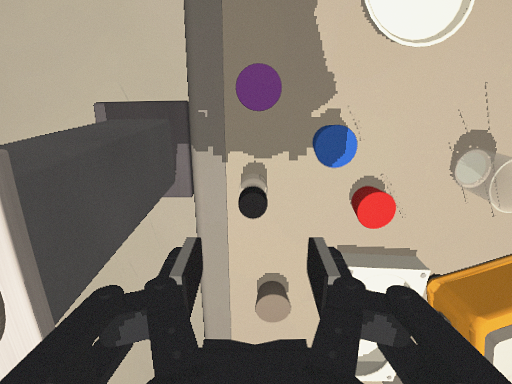

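The wrist view shows the vial cap at (253,203), and the projection predicted (252,204). The fingers are clear on both sides, so I'll descend and grip.

```bash
python3 -m handwheel '[{"dp":[-0.0016,-0.0006,0.05],"delta_rot":[0,0,0]},{"dp":[-0.0016,-0.0006,0.08],"delta_rot":[0,0,0]},{"dp":[-0.0016,-0.0006,0.094],"delta_rot":[0,0,0]},{"dp":[-0.0016,-0.0006,0.094],"delta_rot":[0,0,0]},{"dp":[-0.0016,-0.0006,0.094],"delta_rot":[0,0,0]}]' && python3 -m handwheel '[{"dp":[0,0,0],"delta_rot":[0,0,0]},{"dp":[0,0,0],"delta_rot":[0,0,0]},{"dp":[0,0,0],"delta_rot":[0,0,0]},{"dp":[0,0,0],"delta_rot":[0,0,0]},{"dp":[0,0,0],"delta_rot":[0,0,0]},{"dp":[0,0,0],"delta_rot":[0,0,0]}]' 0 30
python3 - <<'E'
from h import *
go([.407,.130,.15]); go([.530,-.2255,.12]);go([.530,-.2255,.033])
E
```

```text
clock: 2.52
tcp_pos: [0.4074, 0.1289, 0.0272]
orientation: [2.221, 2.221, 0.003]
contact_force: [0.3, 0.4, 0.5]
grip_width: 0.0554
gripper_force: 0.0
clock: 3.28
tcp_pos: [0.4071, 0.1286, 0.0269]
orientation: [2.222, 2.221, 0.002]
contact_force: [-0.4, -0.3, 7.8]
grip_width: 0.0219
gripper_force: 29.2
clock 3.27 at [0.4071 0.1286 0.0269] dp [ 0.0015  0.     -0.1231] rot [ 0.001 -0.001 -0.   ]
clock 3.27 at [0.4071 0.1286 0.0269] dp [-0.354   0.1231 -0.0933] rot [ 0.001 -0.001 -0.   ]
clock 3.27 at [0.4071 0.1286 0.0269] dp [-0.3541  0.123  -0.0063] rot [ 0.001 -0.001 -0.   ]
```

Gripped: width 22 mm at the cap, 29 N. I'm lifting and carrying it to the rack's left hole.

```bash
python3 -m handwheel '[{"dp":[0,0,-0.05],"delta_rot":[0,0,0]},{"dp":[0,0,-0.11],"delta_rot":[0,0,0]},{"dp":[-0.06,0.03,-0.123],"delta_rot":[0,0,0]},{"dp":[-0.12,0.06,-0.123],"delta_rot":[0,0,0]},{"dp":[-0.17,0.09,-0.123],"delta_rot":[0,0,0]},{"dp":[-0.23,0.11,-0.123],"delta_rot":[0,0,0]},{"dp":[-0.28,0.123,-0.123],"delta_rot":[0,0,0]},{"dp":[-0.33,0.123,-0.123],"delta_rot":[0,0,0]},{"dp":[-0.354,0.123,-0.11],"delta_rot":[0,0,0]},{"dp":[-0.354,0.123,-0.08],"delta_rot":[0,0,0]},{"dp":[-0.354,0.123,-0.065],"delta_rot":[0,0,0]},{"dp":[-0.354,0.123,-0.065],"delta_rot":[0,0,0]}]'
python3 - <<'E'
from h import *
d=grab('wrist','w2.png'); go([.530,-.2255,.033])
print(proj(d,[.530,-.2255,.02]),proj(d,[.5245,-.2732,.02]))
E
```

```text
clock: 4.78
tcp_pos: [0.5289, -0.2248, 0.0904]
orientation: [-2.219, -2.221, 0.002]
contact_force: [-0.4, -0.3, 0.2]
grip_width: 0.0215
gripper_force: 29.4
clock 4.83 at [ 0.5296 -0.2252  0.0913] dp [-0.0004  0.0004  0.0583] rot [-0.001 -0.     0.001]
[254.68146353 201.76896019] [247.88543933 256.31434421]
```

View pics/w2.png

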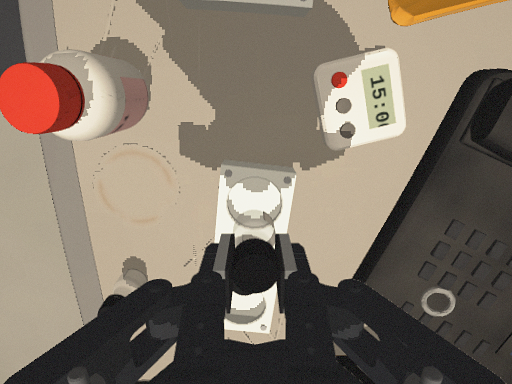

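The wrist view puts the target hole's centre at (254,202), exactly where it was projected, and the vial hangs straight. I'm lowering, releasing and rising.

```bash
python3 -m handwheel '[{"dp":[0,0,0.03],"delta_rot":[0,0,0]},{"dp":[0,0,0.05],"delta_rot":[0,0,0]},{"dp":[0,0,0.058],"delta_rot":[0,0,0]},{"dp":[0,0,0.058],"delta_rot":[0,0,0]},{"dp":[0,0,0.058],"delta_rot":[0,0,0]}]' && python3 -m handwheel '[{"dp":[0,0,0],"delta_rot":[0,0,0]},{"dp":[0,0,0],"delta_rot":[0,0,0]},{"dp":[0,0,0],"delta_rot":[0,0,0]},{"dp":[0,0,-0.03],"delta_rot":[0,0,0]},{"dp":[0,0,-0.08],"delta_rot":[0,0,0]},{"dp":[0,0,-0.08],"delta_rot":[0,0,0]}]' 0.6
python3 - <<'E'
from h import *
go([.418,-.308,.10]);go([.418,-.308,.027])
E
```

```text
clock: 5.45
tcp_pos: [0.5301, -0.2259, 0.034]
orientation: [2.221, 2.221, 0.001]
contact_force: [1.0, 0.8, -0.1]
grip_width: 0.0216
gripper_force: 29.5
clock: 6.2
tcp_pos: [0.532, -0.2269, 0.1168]
orientation: [2.218, 2.217, 0.005]
contact_force: [-0.4, -0.0, -1.2]
grip_width: 0.0514
gripper_force: 0.0
clock 6.2 at [ 0.532  -0.2269  0.1168] dp [-0.0811 -0.114   0.0162] rot [ 0.007  0.002 -0.   ]
clock 6.2 at [ 0.532  -0.2269  0.1168] dp [-0.0809 -0.1145  0.0892] rot [ 0.007  0.002 -0.   ]
```

```bash
python3 -m handwheel '[{"dp":[-0.04,-0.05,0],"delta_rot":[0,0,0]},{"dp":[-0.082,-0.1,0],"delta_rot":[0,0,0]},{"dp":[-0.082,-0.112,0],"delta_rot":[0,0,0]},{"dp":[-0.082,-0.112,0],"delta_rot":[0,0,0]},{"dp":[-0.082,-0.112,0],"delta_rot":[0,0,0]}]'
python3 - <<'E'
from h import *
d=grab('wrist'); P=[.418,-.308,.052]; print(proj(d,P))
u,v=proj(d,P).astype(int); g=(d['img'].max(2)<45).astype('u1'); M=np.zeros_like(g); M[v-22:v+23,u-22:u+23]=g[v-22:v+23,u-22:u+23]
n,l,st,c=cv2.connectedComponentsWithStats(M); k=1+np.argmax(st[1:,4]); print(c[k],st[k],onz(d,c[k],.05))
go([.418,-.308,.027])
d=grab('top','t2.png'); a=d['img'][165:230,300:370]; cv2.imwrite('pics/t2.png',cv2.resize(a,None,fx=6,fy=6,interpolation=2))
E
```

```text
clock: 6.82
tcp_pos: [0.4193, -0.3064, 0.1131]
orientation: [2.218, 2.224, 0.001]
contact_force: [0.1, -0.7, 0.7]
grip_width: 0.0508
gripper_force: 0.0
[251.11400525 207.4661938 ]
[250.84900662 205.93112583] [237 190  29  33 755] [ 0.41778428 -0.30758167  0.05      ]
clock 6.88 at [ 0.4194 -0.3064  0.1131] dp [-0.0016 -0.0015  0.0861] rot [ 0.001 -0.     0.003]
```

View pics/t2.png

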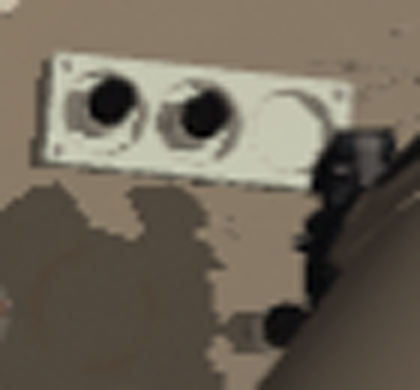

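The top crop shows the first vial upright in the left hole, at crop (110,100), beside the stored one at (205,115). Next I'll grip the second vial.

```bash
python3 -m handwheel '[{"dp":[-0.0015,-0.0015,0.05],"delta_rot":[0,0,0]},{"dp":[-0.0015,-0.0015,0.075],"delta_rot":[0,0,0]},{"dp":[-0.0015,-0.0015,0.086],"delta_rot":[0,0,0]},{"dp":[-0.0015,-0.0015,0.086],"delta_rot":[0,0,0]},{"dp":[-0.0015,-0.0015,0.086],"delta_rot":[0,0,0]}]' && python3 -m handwheel '[{"dp":[0,0,0],"delta_rot":[0,0,0]},{"dp":[0,0,0],"delta_rot":[0,0,0]},{"dp":[0,0,0],"delta_rot":[0,0,0]},{"dp":[0,0,0],"delta_rot":[0,0,0]},{"dp":[0,0,0],"delta_rot":[0,0,0]},{"dp":[0,0,0],"delta_rot":[0,0,0]}]' 0 30
python3 - <<'E'
from h import *
go([.519,-.321,.092]);go([.519,-.321,.033])
E
```

```text
clock: 7.55
tcp_pos: [0.417, -0.3095, 0.0282]
orientation: [2.22, 2.221, 0.001]
contact_force: [-0.3, -0.7, 0.4]
grip_width: 0.0512
gripper_force: 0.0
clock: 8.3
tcp_pos: [0.4167, -0.3095, 0.0281]
orientation: [2.221, 2.22, 0.001]
contact_force: [-0.4, 0.7, 6.0]
grip_width: 0.0217
gripper_force: 29.2
clock 8.3 at [ 0.4167 -0.3095  0.0281] dp [-0.0115  0.1024 -0.0638] rot [ 0.001  0.    -0.   ]
clock 8.3 at [ 0.4167 -0.3095  0.0281] dp [-0.0114  0.1023 -0.0048] rot [ 0.001  0.    -0.   ]
```

```bash
python3 -m handwheel '[{"dp":[0,0,-0.04],"delta_rot":[0,0,0]},{"dp":[0,0.01,-0.075],"delta_rot":[0,0,0]},{"dp":[-0.006,0.06,-0.08],"delta_rot":[0,0,0]},{"dp":[-0.012,0.102,-0.08],"delta_rot":[0,0,0]},{"dp":[-0.012,0.102,-0.07],"delta_rot":[0,0,0]},{"dp":[-0.012,0.102,-0.07],"delta_rot":[0,0,0]},{"dp":[-0.012,0.102,-0.05],"delta_rot":[0,0,0]},{"dp":[-0.012,0.102,-0.025],"delta_rot":[0,0,0]},{"dp":[-0.012,0.102,-0.005],"delta_rot":[0,0,0]},{"dp":[-0.012,0.102,-0.005],"delta_rot":[0,0,0]},{"dp":[-0.012,0.102,-0.005],"delta_rot":[0,0,0]}]' && python3 -m handwheel '[{"dp":[0,0,0],"delta_rot":[0,0,0]},{"dp":[0,0,0],"delta_rot":[0,0,0]},{"dp":[0,0,0],"delta_rot":[0,0,0]},{"dp":[0,0,-0.03],"delta_rot":[0,0,0]},{"dp":[0,0,-0.09],"delta_rot":[0,0,0]},{"dp":[0,0,-0.12],"delta_rot":[0,0,0]},{"dp":[0,0,-0.12],"delta_rot":[0,0,0]},{"dp":[0,0,-0.12],"delta_rot":[0,0,0]}]' 0.6
python3 - <<'E'
from h import *
go([.402,.306,.153]);go([.402,.306,.027])
E
```

```text
clock: 9.68
tcp_pos: [0.5177, -0.3213, 0.032]
orientation: [-2.222, -2.221, 0.0]
contact_force: [0.7, 0.3, 0.2]
grip_width: 0.0217
gripper_force: 33.3
clock: 10.68
tcp_pos: [0.5178, -0.3206, 0.1516]
orientation: [-2.22, -2.221, -0.0]
contact_force: [-0.0, 0.3, 0.9]
grip_width: 0.0513
gripper_force: 0.0
clock 10.68 at [ 0.5178 -0.3206  0.1516] dp [ 0.6266 -0.1155 -0.0008] rot [-0.001 -0.001  0.   ]
clock 10.68 at [ 0.5178 -0.3206  0.1516] dp [ 0.6265 -0.1155  0.1252] rot [-0.001 -0.001  0.   ]
```

```bash
python3 -m handwheel '[{"dp":[0.06,0,0],"delta_rot":[0,0,0]},{"dp":[0.12,0,0],"delta_rot":[0,0,0]},{"dp":[0.18,0,0],"delta_rot":[0,0,0]},{"dp":[0.24,0,0],"delta_rot":[0,0,0]},{"dp":[0.3,-0.01,0],"delta_rot":[0,0,0]},{"dp":[0.36,-0.02,0],"delta_rot":[0,0,0]},{"dp":[0.42,-0.03,0],"delta_rot":[0,0,0]},{"dp":[0.48,-0.05,0],"delta_rot":[0,0,0]},{"dp":[0.53,-0.08,0],"delta_rot":[0,0,0]},{"dp":[0.58,-0.11,0],"delta_rot":[0,0,0]},{"dp":[0.6265,-0.1155,0],"delta_rot":[0,0,0]},{"dp":[0.6265,-0.1155,0],"delta_rot":[0,0,0]}]' 0.85 && python3 -m handwheel '[{"dp":[0,0,0],"delta_rot":[0,0,0]},{"dp":[0,0,0],"delta_rot":[0,0,0]}]'
python3 - <<'E'
from h import *
go([.402,.306,.027])
d=grab('wrist','w3.png'); print(proj(d,[.402,.306,.085]),proj(d,[.402,.306,.058]))
t=grab('top'); a=cv2.resize(t['img'][165:230,300:370],None,fx=4,fy=4,interpolation=2); w=d['img'].copy(); w[:260,-280:]=a; cv2.imwrite('pics/w3.png',w)
E
```

```text
clock: 12.18
tcp_pos: [0.4006, 0.3091, 0.151]
orientation: [-2.213, -2.229, 0.002]
contact_force: [0.1, 0.1, 0.7]
grip_width: 0.0728
gripper_force: 0.0
clock: 12.42
tcp_pos: [0.4028, 0.3036, 0.1518]
orientation: [2.224, 2.218, -0.002]
contact_force: [-0.3, 0.5, 0.5]
grip_width: 0.0728
gripper_force: 0.0
clock 12.43 at [0.4028 0.3036 0.1518] dp [ 0.0026 -0.0007  0.1248] rot [-0.001  0.001 -0.002]
[251.94933227 199.43816652] [252.2246544  188.08985892]
```

View pics/w3.png

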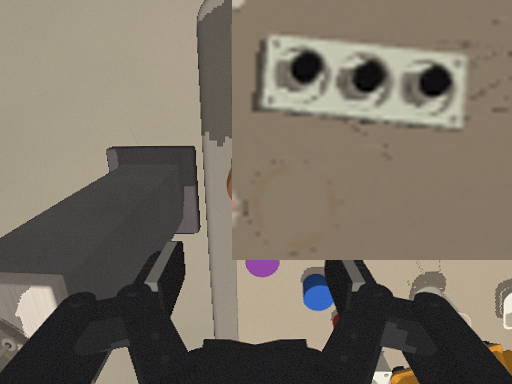

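The inset shows all three vials upright in the rack, but it covered the bottle, so I'll check the bottle numerically.

```bash
python3 - <<'E'
from h import *
d=grab('wrist'); h=cv2.cvtColor(d['img'],cv2.COLOR_BGR2HSV)
m=(d['img'].max(2)<45).astype('u1'); M=np.zeros_like(m); M[165:235,215:290]=m[165:235,215:290]
n,l,st,c=cv2.connectedComponentsWithStats(M); k=1+np.argmax(st[1:,4]); print('cap',c[k],st[k],onz(d,c[k],.083))
m=((h[...,1]>120)&(h[...,0]<20)&(h[...,2]>40)).astype('u1'); M=np.zeros_like(m); M[120:240,200:300]=m[120:240,200:300]
n,l,st,c=cv2.connectedComponentsWithStats(M); k=1+np.argmax(st[1:,4]); print('body',c[k],st[k],onz(d,c[k],.05))
go([.402,.306,.027])
E
```

```text
cap [249.23359073 196.11293436] [ 232  177   35   39 1036] [0.40010258 0.30829725 0.083     ]
body [250.40871614 176.08127208] [227 161  47  40 849] [0.40060003 0.31453752 0.05      ]
clock 12.57 at [0.4029 0.3043 0.1522] dp [ 0.0018 -0.0009  0.1252] rot [-0.     0.    -0.002]
```

```bash
python3 -m handwheel '[{"dp":[0.0037,-0.0022,0.05],"delta_rot":[0,0,0]},{"dp":[0.0037,-0.0022,0.1],"delta_rot":[0,0,0]},{"dp":[0.0037,-0.0022,0.125],"delta_rot":[0,0,0]},{"dp":[0.0037,-0.0022,0.125],"delta_rot":[0,0,0]},{"dp":[0.0037,-0.0022,0.125],"delta_rot":[0,0,0]}]' && python3 -m handwheel '[{"dp":[0,0,0],"delta_rot":[0,0,0]},{"dp":[0,0,0],"delta_rot":[0,0,0]},{"dp":[0,0,0],"delta_rot":[0,0,0]},{"dp":[0,0,0],"delta_rot":[0,0,0]},{"dp":[0,0,0],"delta_rot":[0,0,0]},{"dp":[0,0,0],"delta_rot":[0,0,0]}]' 0 40
python3 - <<'E'
from h import *
go([.5265,-.054,.15]);go([.5265,-.054,.033])
E
```

```text
clock: 13.2
tcp_pos: [0.4013, 0.3092, 0.0283]
orientation: [2.222, 2.22, 0.002]
contact_force: [0.8, -0.2, -0.8]
grip_width: 0.0723
gripper_force: 0.0
clock: 13.95
tcp_pos: [0.401, 0.3097, 0.0285]
orientation: [-2.221, -2.221, -0.003]
contact_force: [-0.8, -0.2, 7.8]
grip_width: 0.0396
gripper_force: 39.4
clock 13.95 at [0.401  0.3097 0.0285] dp [-0.3635  0.1257 -0.122 ] rot [ 0.001 -0.002 -0.   ]
clock 13.95 at [0.401  0.3097 0.0285] dp [-0.3637  0.1256 -0.005 ] rot [ 0.001 -0.002 -0.   ]
```

```bash
python3 -m handwheel '[{"dp":[0,0,-0.04],"delta_rot":[0,0,0]},{"dp":[0,0,-0.09],"delta_rot":[0,0,0]},{"dp":[-0.04,0.01,-0.12],"delta_rot":[0,0,0]},{"dp":[-0.09,0.03,-0.12],"delta_rot":[0,0,0]},{"dp":[-0.14,0.05,-0.12],"delta_rot":[0,0,0]},{"dp":[-0.19,0.07,-0.12],"delta_rot":[0,0,0]},{"dp":[-0.24,0.09,-0.12],"delta_rot":[0,0,0]},{"dp":[-0.29,0.11,-0.12],"delta_rot":[0,0,0]},{"dp":[-0.34,0.125,-0.12],"delta_rot":[0,0,0]},{"dp":[-0.362,0.1255,-0.1],"delta_rot":[0,0,0]},{"dp":[-0.362,0.1255,-0.07],"delta_rot":[0,0,0]},{"dp":[-0.362,0.1255,-0.07],"delta_rot":[0,0,0]}]' && python3 -m handwheel '[{"dp":[0,0,0],"delta_rot":[0,0,0]}]'
python3 - <<'E'
from h import *
go([.5265,-.0525,.0335])
d=grab('wrist','w4.png'); print(proj(d,[.5265,-.054,.028]))
E
```

```text
clock: 15.45
tcp_pos: [0.5242, -0.053, 0.0961]
orientation: [-2.22, -2.219, 0.004]
contact_force: [0.5, 0.1, 0.4]
grip_width: 0.0397
gripper_force: 41.2
clock: 15.58
tcp_pos: [0.5264, -0.0526, 0.0982]
orientation: [2.22, 2.222, 0.001]
contact_force: [0.2, 0.2, -0.4]
grip_width: 0.0396
gripper_force: 41.2
clock 15.57 at [ 0.5264 -0.0526  0.0982] dp [0.0001 0.     0.0647] rot [ 0.001 -0.     0.001]
[253.06934609 202.65807709]
```

View pics/w4.png

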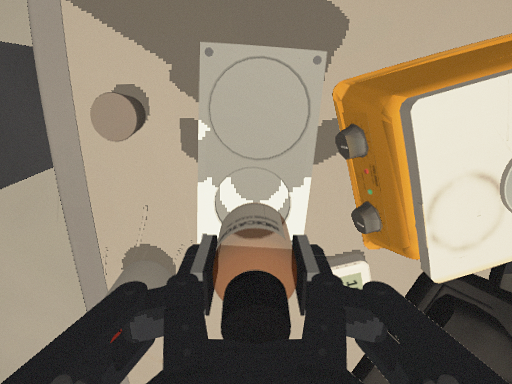

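The narrow hole is centred at about (254,203), under the bottle as projected, so I'm lowering and releasing. The stirrer stands close behind the wide hole, so I'll turn the gripper −45° for the buffer bottle.

```bash
python3 -m handwheel '[{"dp":[0,0,0.03],"delta_rot":[0,0,0]},{"dp":[0,0,0.05],"delta_rot":[0,0,0]},{"dp":[0,0,0.064],"delta_rot":[0,0,0]},{"dp":[0,0,0.064],"delta_rot":[0,0,0]},{"dp":[0,0,0.064],"delta_rot":[0,0,0]}]' && python3 -m handwheel '[{"dp":[0,0,0],"delta_rot":[0,0,0]},{"dp":[0,0,0],"delta_rot":[0,0,0]},{"dp":[0,0,0],"delta_rot":[0,0,0]},{"dp":[0,0,-0.02],"delta_rot":[0,0,0]},{"dp":[0,0,-0.06],"delta_rot":[0,0,0]},{"dp":[0,0,-0.12],"delta_rot":[0,0,0]},{"dp":[0,0,-0.125],"delta_rot":[0,0,0]},{"dp":[0,0,-0.125],"delta_rot":[0,0,0]}]' 0.6
python3 - <<'E'
from h import *
go([.426,-.145,.16],-.785)
E
```

```text
clock: 16.25
tcp_pos: [0.5265, -0.0528, 0.0339]
orientation: [2.221, 2.221, 0.001]
contact_force: [0.1, 0.2, -1.2]
grip_width: 0.0394
gripper_force: 41.4
clock: 17.25
tcp_pos: [0.5259, -0.0527, 0.1584]
orientation: [2.221, 2.222, 0.001]
contact_force: [0.2, 0.1, 0.1]
grip_width: 0.0514
gripper_force: 0.0
clock 17.25 at [ 0.5259 -0.0527  0.1584] dp [-0.0923 -0.0999 -0.0017] rot [ 0.    -0.001  0.785]
```

```bash
python3 -m handwheel '[{"dp":[-0.04,-0.04,-0.002],"delta_rot":[0,0,0.18]},{"dp":[-0.08,-0.08,-0.002],"delta_rot":[0,0,0.36]},{"dp":[-0.0923,-0.1,-0.002],"delta_rot":[0,0,0.54]},{"dp":[-0.0923,-0.1,-0.002],"delta_rot":[0,0,0.72]},{"dp":[-0.0923,-0.1,-0.002],"delta_rot":[0,0,0.785]},{"dp":[-0.0923,-0.1,-0.002],"delta_rot":[0,0,0.785]},{"dp":[-0.0923,-0.1,-0.002],"delta_rot":[0,0,0.785]}]' 0.92
python3 - <<'E'
from h import *
d=grab('wrist','w5.png'); h=cv2.cvtColor(d['img'],cv2.COLOR_BGR2HSV)
m=((h[...,1]>170)&((h[...,0]<8)|(h[...,0]>172))&(h[...,2]>90)).astype('u1')
u,v=proj(d,[.426,-.145,.098]).astype(int); M=np.zeros_like(m); M[max(v-60,0):v+60,u-60:u+60]=m[max(v-60,0):v+60,u-60:u+60]
n,l,st,c=cv2.connectedComponentsWithStats(M); k=1+np.argmax(st[1:,4]); P=onz(d,c[k],.096);print('cap',u,v,c[k],st[k],P)
go([P[0],P[1],.032],-.785)
t=grab('top'); a=cv2.resize(t['img'][165:205,210:290],None,fx=3,fy=3,interpolation=2); w=d['img'].copy(); w[-120:,-240:]=a; cv2.imwrite('pics/w5.png',w)
E
```

```text
clock: 18.12
tcp_pos: [0.4254, -0.1451, 0.1596]
orientation: [-2.901, -1.205, 0.002]
contact_force: [-0.5, 0.5, -0.6]
grip_width: 0.0785
gripper_force: 0.0
cap 253 205 [253.61040532 202.26134301] [ 232  178   44   49 1653] [ 0.42725916 -0.14377123  0.096     ]
clock 18.18 at [ 0.4256 -0.1452  0.1598] dp [0.0023 0.0003 0.1278] rot [-0.001  0.001  0.001]
```

View pics/w5.png

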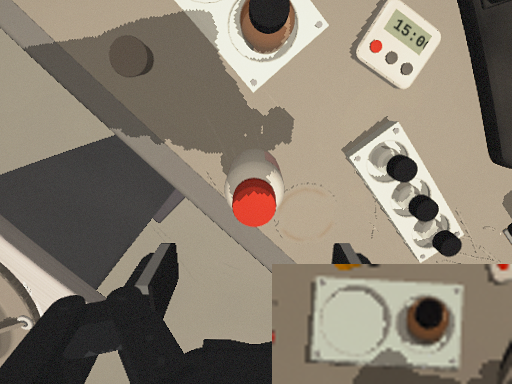

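Amber stands upright in the narrow hole (wrist (268,25)), and the buffer cap is at (254,202) as predicted. I'm gripping the buffer bottle.

```bash
python3 -m handwheel '[{"dp":[0.002,0,0.05],"delta_rot":[0,0,0]},{"dp":[0.002,0,0.1],"delta_rot":[0,0,0]},{"dp":[0.002,0,0.126],"delta_rot":[0,0,0]},{"dp":[0.002,0,0.126],"delta_rot":[0,0,0]},{"dp":[0.002,0,0.126],"delta_rot":[0,0,0]}]' && python3 -m handwheel '[{"dp":[0,0,0],"delta_rot":[0,0,0]},{"dp":[0,0,0],"delta_rot":[0,0,0]},{"dp":[0,0,0],"delta_rot":[0,0,0]},{"dp":[0,0,0],"delta_rot":[0,0,0]},{"dp":[0,0,0],"delta_rot":[0,0,0]},{"dp":[0,0,0],"delta_rot":[0,0,0]}]' 0 45
python3 - <<'E'
from h import *
go([.5313,.0157,.165],-.785);go([.5313,.0157,.039],-.785);go([.427,-.145,.165],-.785)
E
```

```text
clock: 18.85
tcp_pos: [0.4279, -0.1442, 0.0351]
orientation: [2.902, 1.202, 0.001]
contact_force: [-0.2, 0.6, -0.5]
grip_width: 0.0789
gripper_force: 0.0
clock: 19.6
tcp_pos: [0.4282, -0.1438, 0.0356]
orientation: [2.902, 1.203, 0.004]
contact_force: [-2.2, 1.2, 10.7]
grip_width: 0.0496
gripper_force: 44.5
clock 19.6 at [ 0.4282 -0.1438  0.0356] dp [ 0.186  -0.0396 -0.1291] rot [ 0.001 -0.002  0.   ]
clock 19.6 at [ 0.4282 -0.1438  0.0356] dp [ 0.1857 -0.0397 -0.0031] rot [ 0.001 -0.002  0.   ]
clock 19.6 at [ 0.4282 -0.1438  0.0356] dp [-0.0014  0.0002 -0.1294] rot [ 0.001 -0.002  0.   ]
```

```bash
python3 -m handwheel '[{"dp":[0,0,-0.04],"delta_rot":[0,0,0]},{"dp":[0,0,-0.09],"delta_rot":[0,0,0]},{"dp":[0,0,-0.13],"delta_rot":[0,0,0]},{"dp":[0.05,-0.01,-0.13],"delta_rot":[0,0,0]},{"dp":[0.1,-0.025,-0.13],"delta_rot":[0,0,0]},{"dp":[0.15,-0.035,-0.13],"delta_rot":[0,0,0]},{"dp":[0.186,-0.0397,-0.13],"delta_rot":[0,0,0]},{"dp":[0.186,-0.0397,-0.13],"delta_rot":[0,0,0]},{"dp":[0.186,-0.0397,-0.1],"delta_rot":[0,0,0]},{"dp":[0.186,-0.0397,-0.07],"delta_rot":[0,0,0]},{"dp":[0.186,-0.0397,-0.06],"delta_rot":[0,0,0]},{"dp":[0.186,-0.0397,-0.06],"delta_rot":[0,0,0]}]'
python3 - <<'E'
from h import *
go([.5313,.0157,.0405],-.785)
d=grab('wrist','w6.png'); print(proj(d,[.5313,.0157,.028]))
E
```

```text
clock: 21.1
tcp_pos: [0.5303, 0.0151, 0.0945]
orientation: [-2.903, -1.201, 0.001]
contact_force: [0.3, 0.7, -0.5]
grip_width: 0.0497
gripper_force: 48.5
clock 21.1 at [0.5303 0.0151 0.0945] dp [0.0012 0.0003 0.054 ] rot [-0.     0.001 -0.001]
[253.46053848 202.39698216]
```

View pics/w6.png

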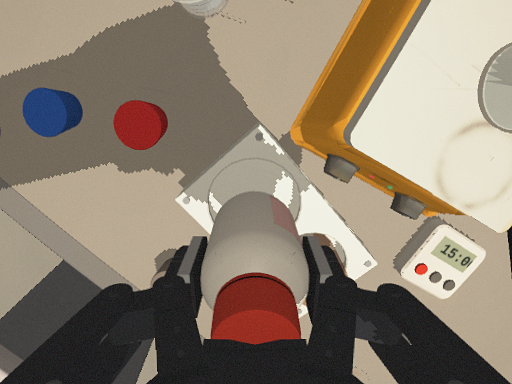

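The wide hole spans about 208–300 and is centred at about 254, so it's aligned, and the fingers clear the stirrer. Lowering and releasing.

```bash
python3 -m handwheel '[{"dp":[0.001,0,0.025],"delta_rot":[0,0,0]},{"dp":[0.001,0,0.045],"delta_rot":[0,0,0]},{"dp":[0.001,0,0.054],"delta_rot":[0,0,0]},{"dp":[0.001,0,0.054],"delta_rot":[0,0,0]},{"dp":[0.001,0,0.054],"delta_rot":[0,0,0]}]' && python3 -m handwheel '[{"dp":[0,0,0],"delta_rot":[0,0,0]},{"dp":[0,0,0],"delta_rot":[0,0,0]},{"dp":[0,0,0],"delta_rot":[0,0,0]},{"dp":[0,0,-0.02],"delta_rot":[0,0,0]},{"dp":[0,0,-0.06],"delta_rot":[0,0,0]},{"dp":[0,0,-0.11],"delta_rot":[0,0,0]},{"dp":[0,0,-0.11],"delta_rot":[0,0,0]},{"dp":[0,0,-0.11],"delta_rot":[0,0,0]}]' 0.72
python3 - <<'E'
from h import *
go([.428,.016,.12])
E
```

```text
clock: 21.78
tcp_pos: [0.5317, 0.0164, 0.0406]
orientation: [2.902, 1.202, 0.001]
contact_force: [-0.2, -0.3, -1.9]
grip_width: 0.0497
gripper_force: 49.1
clock: 22.78
tcp_pos: [0.5312, 0.0168, 0.1508]
orientation: [-2.902, -1.203, -0.001]
contact_force: [-0.6, -0.1, -0.6]
grip_width: 0.0613
gripper_force: 0.0
clock 22.77 at [0.5312 0.0168 0.1508] dp [-0.0736 -0.0725  0.0308] rot [ 0.    -0.001 -0.785]
```

```bash
python3 -m handwheel '[{"dp":[-0.03,-0.03,0],"delta_rot":[0,0,-0.18]},{"dp":[-0.06,-0.06,0],"delta_rot":[0,0,-0.36]},{"dp":[-0.0736,-0.0725,0],"delta_rot":[0,0,-0.54]},{"dp":[-0.0736,-0.0725,0.02],"delta_rot":[0,0,-0.72]},{"dp":[-0.0736,-0.0725,0.03],"delta_rot":[0,0,-0.785]},{"dp":[-0.0736,-0.0725,0.03],"delta_rot":[0,0,-0.785]},{"dp":[-0.0736,-0.0725,0.03],"delta_rot":[0,0,-0.785]}]'
python3 - <<'E'
from h import *
d=grab('wrist'); t=grab('top'); print(proj(d,[.428,.016,.027]))
cv2.imwrite('pics/w7.png',np.hstack([cv2.resize(d['img'],(400,300)),cv2.resize(t['img'][150:240,120:270],(400,240))[:300] if 0 else cv2.resize(t['img'][150:240,150:270],(400,300),interpolation=2)]))
u,v=proj(d,[.428,.016,.027]).astype(int); a=d['img'][v-50:v+50,u-50:u+50]
h=cv2.cvtColor(d['img'],cv2.COLOR_BGR2HSV); print(d['img'][v,u],d['img'][v,u-32],d['img'][v,u+32])
go([.428,.016,0])
E
```

```text
clock: 23.65
tcp_pos: [0.4279, 0.0155, 0.1202]
orientation: [-2.223, -2.219, 0.001]
contact_force: [0.0, 0.6, 0.9]
grip_width: 0.0615
gripper_force: 0.0
[253.33441924 190.55003882]
[125 146 166] [161 187 202] [157 184 201]
clock 23.75 at [0.4282 0.0156 0.1205] dp [ 0.0004 -0.0003  0.1205] rot [ 0.     0.    -0.001]
```

View pics/w7.png

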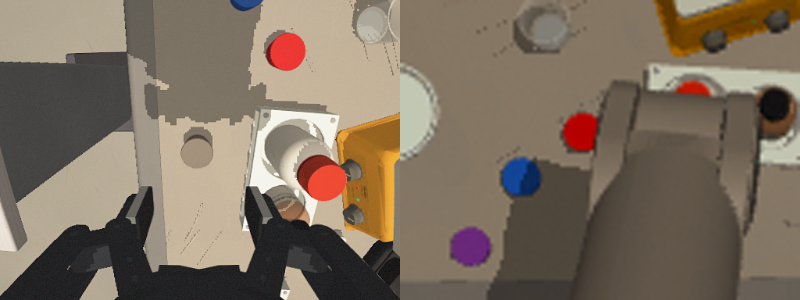

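The stopper's top disk is at wrist (252,193), and the buffer bottle stands upright in the wide hole. I'll measure the stopper's height from two views before gripping.

```bash
python3 - <<'E'
from h import *
d,s=grab('wrist'),grab('scene')
m=(np.abs(d['img'].astype(int)-[125,146,166]).max(2)<12).astype('u1'); M=np.zeros_like(m); M[150:235,210:296]=m[150:235,210:296]
M=cv2.morphologyEx(M,cv2.MORPH_OPEN,np.ones((5,5)))
n,l,st,c=cv2.connectedComponentsWithStats(M); k=1+np.argmax(st[1:,4]); p=c[k]; print(p,st[k])
t=np.array(cv2.imread('pics/top0.png')); T=grab('top')
print(tri(ray(d,p),ray(T,[238,217.5])), onz(d,p,.027), proj(T,onz(d,p,.027)))
f=K(d)[0,0]; dist=np.array(d['world_from_camera'])[2,3]-.027; print('diam',st[k][2]*dist/f)
E
```

```text
[251.28071672 196.4334471 ] [ 232  178   40   37 1172]
(array([0.42685173, 0.01466469, 0.03740117]), np.float64(8.280910856990129e-05)) [0.42669534 0.01091782 0.027     ] [239.32839489 217.86020703]
diam 0.03164843227026592
```

The two views bracket the top at 27–37 mm. The narrow baseline allows that much, and the size is about 35 mm. Gripping with the tips just clear of the worktop.

```bash
python3 -m handwheel '[{"dp":[-0.0026,-0.001,0.05],"delta_rot":[0,0,0]},{"dp":[-0.0026,-0.001,0.09],"delta_rot":[0,0,0]},{"dp":[-0.0026,-0.001,0.11],"delta_rot":[0,0,0]},{"dp":[-0.0026,-0.001,0.119],"delta_rot":[0,0,0]},{"dp":[-0.0026,-0.001,0.119],"delta_rot":[0,0,0]}]' && python3 -m handwheel '[{"dp":[0,0,0],"delta_rot":[0,0,0]},{"dp":[0,0,0],"delta_rot":[0,0,0]},{"dp":[0,0,0],"delta_rot":[0,0,0]},{"dp":[0,0,0],"delta_rot":[0,0,0]},{"dp":[0,0,0],"delta_rot":[0,0,0]},{"dp":[0,0,0],"delta_rot":[0,0,0]}]' 0 30
python3 - <<'E'
from h import *
go([.535,.296,.01])
E
```

```text
clock: 24.52
tcp_pos: [0.4272, 0.013, 0.0013]
orientation: [-2.222, -2.221, 0.0]
contact_force: [0.3, 0.6, -0.2]
grip_width: 0.0613
gripper_force: 0.0
clock: 25.28
tcp_pos: [0.4278, 0.0133, 0.0022]
orientation: [2.221, 2.221, 0.003]
contact_force: [-0.6, -0.4, 5.3]
grip_width: 0.0339
gripper_force: 29.3
clock 25.27 at [0.4278 0.0133 0.0022] dp [ 0.2827  0.1073 -0.0074] rot [ 0.002 -0.001 -0.   ]
```

```bash
python3 -m handwheel '[{"dp":[0,0,-0.04],"delta_rot":[0,0,0]},{"dp":[0,0,-0.09],"delta_rot":[0,0,0]},{"dp":[0.04,0.01,-0.11],"delta_rot":[0,0,0]},{"dp":[0.09,0.03,-0.11],"delta_rot":[0,0,0]},{"dp":[0.14,0.045,-0.11],"delta_rot":[0,0,0]},{"dp":[0.19,0.06,-0.11],"delta_rot":[0,0,0]},{"dp":[0.24,0.085,-0.11],"delta_rot":[0,0,0]},{"dp":[0.282,0.107,-0.11],"delta_rot":[0,0,0]},{"dp":[0.282,0.107,-0.08],"delta_rot":[0,0,0]},{"dp":[0.282,0.107,-0.06],"delta_rot":[0,0,0]},{"dp":[0.282,0.107,-0.06],"delta_rot":[0,0,0]}]'
python3 - <<'E'
from h import *
go([.535,.296,.0075])
d,t=grab('wrist'),grab('top'); print(proj(d,[.535,.296,.012]))
cv2.imwrite('pics/w8.png',np.hstack([cv2.resize(d['img'],(400,300)),cv2.resize(t['img'][150:240,120:240],(400,300),interpolation=2)]))
E
```

```text
clock: 26.65
tcp_pos: [0.5327, 0.2937, 0.0601]
orientation: [-2.222, -2.22, 0.005]
contact_force: [1.2, -0.1, 0.1]
grip_width: 0.0339
gripper_force: 30.2
clock 26.65 at [0.5327 0.2937 0.0601] dp [0.0024 0.0024 0.0526] rot [-0.003  0.002 -0.001]
[256.3326818  209.09759654]
```

View pics/w8.png

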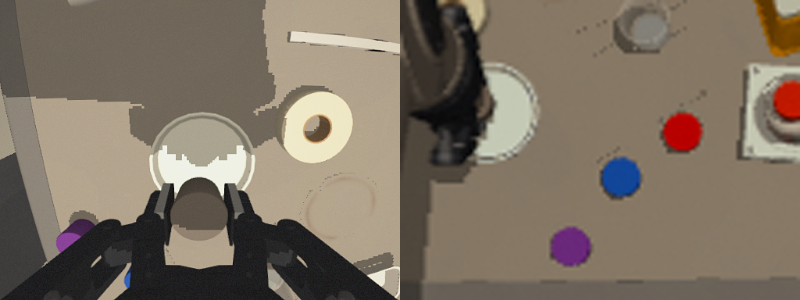

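The dish is centred under the stopper (half-size view (202,165), projection (200,163)). I'm lowering gently and opening only a little, to stay inside the rim.

```bash
python3 -m handwheel '[{"dp":[0.001,0.001,0.025],"delta_rot":[0,0,0]},{"dp":[0.001,0.001,0.042],"delta_rot":[0,0,0]},{"dp":[0.001,0.001,0.05],"delta_rot":[0,0,0]},{"dp":[0.001,0.001,0.0535],"delta_rot":[0,0,0]},{"dp":[0.001,0.001,0.0535],"delta_rot":[0,0,0]},{"dp":[0.001,0.001,0.0535],"delta_rot":[0,0,0]}]' && python3 -m handwheel '[{"dp":[0,0,0],"delta_rot":[0,0,0]},{"dp":[0,0,0],"delta_rot":[0,0,0]},{"dp":[0,0,0],"delta_rot":[0,0,0]},{"dp":[0,0,-0.02],"delta_rot":[0,0,0]},{"dp":[0,0,-0.07],"delta_rot":[0,0,0]},{"dp":[-0.02,-0.05,-0.12],"delta_rot":[0,0,0]},{"dp":[-0.06,-0.1,-0.16],"delta_rot":[0,0,0]},{"dp":[-0.1,-0.11,-0.16],"delta_rot":[0,0,0]},{"dp":[-0.13,-0.11,-0.16],"delta_rot":[0,0,0]},{"dp":[-0.13,-0.11,-0.16],"delta_rot":[0,0,0]}]' 0.55
python3 - <<'E'
from h import *
s,t=grab('scene'),grab('top')
cv2.imwrite('pics/f.png',np.vstack([cv2.resize(s['img'][100:320,130:400],(540,440),interpolation=2)[:340],cv2.resize(t['img'][130:250,110:375],(540,244),interpolation=2)]))
E
```

```text
clock: 27.5
tcp_pos: [0.5355, 0.2962, 0.0083]
orientation: [2.221, 2.221, 0.001]
contact_force: [0.9, -0.2, -0.7]
grip_width: 0.0338
gripper_force: 30.2
clock: 28.75
tcp_pos: [0.425, 0.164, 0.1691]
orientation: [-2.225, -2.216, -0.003]
contact_force: [-0.1, 0.7, -0.5]
grip_width: 0.0469
gripper_force: 0.0
```

View pics/f.png

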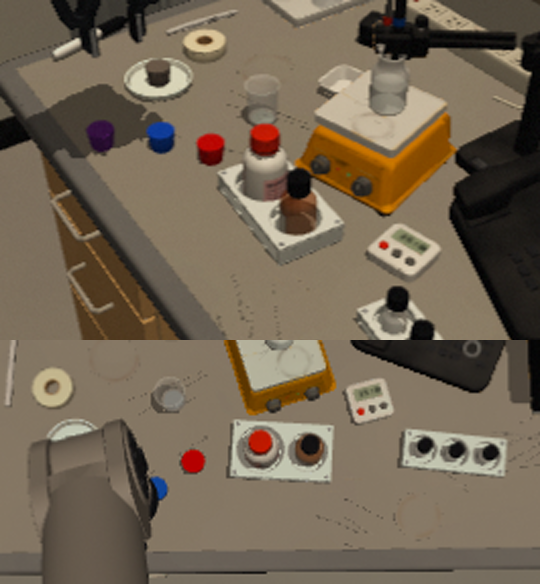

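The final view shows the stopper upright in the dish (158,73), both bottles in their holes, three vials in the rack, and the beaker and look-alikes undisturbed. Handing in.

```bash
python3 -c "
from h import *
print(r.hand_in())"
```

```text
the job is handed in; nothing more can be done
None
```

The job is handed in at about 29 s on the robot's clock: both vials, both bottles and the stopper stand upright in their holders, and the stored vial, beaker and look-alikes looked undisturbed in the final pictures.

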